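# Put the socket set back on its rail in order of size

### The job

Put the four loose chrome sockets back on the socket rail in order of size, one on each stud: the smallest next to the red end stop, then each next larger one, with the largest next to the black stop. Each socket stands upright, hexagon opening up as it is now, with its square drive hole dropped fully down over the stud; leave them all released.

Things in the scene. Friction and masses are not known exactly. Their poses are not given: they have to be found in the camera images.
- socket_19: The smallest of four chrome hexagon sockets: a round steel sleeve 30 mm in outer diameter, 48 mm tall, loose, standing on a black mat (3 mm thick), hexagon opening up. Origin: centre of its underside; z: up along its axis. A square hole, 19 mm across, leads from the underside up into the hexagon opening, so it drops over a round stud, turned any way.
- socket_25: The second smallest of four chrome hexagon sockets: a round steel sleeve 38 mm in outer diameter, 52 mm tall, loose, standing on a black mat (3 mm thick), hexagon opening up. Origin: centre of its underside; z: up along its axis. A square hole, 19 mm across, leads from the underside up into the hexagon opening, so it drops over a round stud, turned any way.
- socket_32: The second largest of four chrome hexagon sockets: a round steel sleeve 46 mm in outer diameter, 56 mm tall, loose, standing on a black mat (3 mm thick), hexagon opening up. Origin: centre of its underside; z: up along its axis. A square hole, 19 mm across, leads from the underside up into the hexagon opening, so it drops over a round stud, turned any way.
- socket_38: The largest of four chrome hexagon sockets: a round steel sleeve 54 mm in outer diameter, 60 mm tall, loose, standing on a black mat (3 mm thick), hexagon opening up. Origin: centre of its underside; z: up along its axis. A square hole, 19 mm across, leads from the underside up into the hexagon opening, so it drops over a round stud, turned any way.
- stud_a: One of four equal steel studs, 75 mm apart in a straight row on the fixed aluminium rail (40 x 296 mm). stud_a is the first of the row. 14 mm thick, 26 mm tall, cone-tipped above 12 mm. Origin: foot of the stud, on the flat black seat where a socket comes to stand, 13 mm above the table; z up, y along the rail from stud_a to stud_d.
- stud_b: One of four equal steel studs, 75 mm apart in a straight row on the fixed aluminium rail (40 x 296 mm). stud_b is second, after stud_a. 14 mm thick, 26 mm tall, cone-tipped above 12 mm. Origin: foot of the stud, on the flat black seat where a socket comes to stand, 13 mm above the table; z up, y along the rail from stud_a to stud_d.
- stud_c: One of four equal steel studs, 75 mm apart in a straight row on the fixed aluminium rail (40 x 296 mm). stud_c is third, before stud_d. 14 mm thick, 26 mm tall, cone-tipped above 12 mm. Origin: foot of the stud, on the flat black seat where a socket comes to stand, 13 mm above the table; z up, y along the rail from stud_a to stud_d.
- stud_d: One of four equal steel studs, 75 mm apart in a straight row on the fixed aluminium rail (40 x 296 mm). stud_d is the last of the row. 14 mm thick, 26 mm tall, cone-tipped above 12 mm. Origin: foot of the stud, on the flat black seat where a socket comes to stand, 13 mm above the table; z up, y along the rail from stud_a to stud_d.
- red_stop: The red plastic end stop of the rail, 46 x 18 mm and 16 mm tall, fixed on one end of the rail, 40 mm beyond the last stud there (a black one like it is at the other end). Which end has the red one varies: it is either beside stud_a or beside stud_d. Origin: centre of its underside, on the table.
Things that resemble listed ones, but are neither listed nor needed, are in the scene too. Leave any green look-alike of the socket_25 alone.

How it is judged:
At the end, for the whole second after the job is handed in: All four sockets sit over studs, in order of size from the red stop (smallest) to the black stop (largest): each underside within 4 mm of its stud's seat, its axis within 6 mm of the stud's, upright within 0.1 rad, at rest and released (((horizontal distance between red_stop and stud_a below 0.08 m and horizontal distance between socket_19 and stud_a below 0.006 m and z of socket_19 in the frame of stud_a between -0.004 and 0.004 m and horizontal distance between socket_25 and stud_b below 0.006 m and z of socket_25 in the frame of stud_b between -0.004 and 0.004 m and horizontal distance between socket_32 and stud_c below 0.006 m and z of socket_32 in the frame of stud_c between -0.004 and 0.004 m and horizontal distance between socket_38 and stud_d below 0.006 m and z of socket_38 in the frame of stud_d between -0.004 and 0.004 m) or (horizontal distance between red_stop and stud_d below 0.08 m and horizontal distance between socket_19 and stud_d below 0.006 m and z of socket_19 in the frame of stud_d between -0.004 and 0.004 m and horizontal distance between socket_25 and stud_c below 0.006 m and z of socket_25 in the frame of stud_c between -0.004 and 0.004 m and horizontal distance between socket_32 and stud_b below 0.006 m and z of socket_32 in the frame of stud_b between -0.004 and 0.004 m and horizontal distance between socket_38 and stud_a below 0.006 m and z of socket_38 in the frame of stud_a between -0.004 and 0.004 m)) and angle between each of socket_19, socket_25, socket_32, socket_38's own z axis and vertical below 0.1 rad and linear speed of each of socket_19, socket_25, socket_32, socket_38 below 0.02 m/s and contact force between each of socket_19, socket_25, socket_32, socket_38 and the fingers below 0.1 N); the robot touches nothing.
It also fails if it takes over 115 s, if anything falls off the work surface, if the arm or the gripper's body presses on something with over 40 N, if the wrist force passes 120 N, or if a joint passes its speed limit or range.

### The arm

A 6-joint arm with a two-finger parallel gripper is mounted at the origin on a cart in front of the work surface, level with it; the furniture and walls round the work are solid. World frame = base frame: x ahead of the robot, y to its left, z up, the work surface at z = 0. Lengths are in m, angles in rad, forces in N, time in s.
With the tool pointing down it reaches from about 0.25 to 0.775 m from the base axis. Payload 4 kg.
Tool frame: the origin (TCP) lies at the very end of the fingers, on their centre line; the grasp point (between the pads) lies 19 mm behind it; z points along the fingers, y is the line along which they close (so a half turn about z gives the same grasp; the last joint's range is limited). The gripper opens to 94 mm and grips with 3 to 60 N. Pads are 16 mm wide; open, the fingers measure 119 mm over their backs; the gripper's body (75 mm by 177 mm) begins 78 mm behind the grasp point.
Start: joints at [1.057, 0.087, 1.371, -0, 1.684, -0.103], TCP at [0.22, 0.504, 0.206] pointing down, gripper open.
Joint ranges: [-3.1, 3.1], [-0.76, 2.03], [0.27, 2.55], [-1.08, 4.22], [0.17, 2.65], [-2.57, 2.57]. Speed limits (rad/s): [2.79, 2.79, 3.14, 3.14, 3.14, 3.14].

### API

Orientations are given as [roll, pitch, yaw] about the fixed x, y, z axes, in that order (R = Rz(yaw) Ry(pitch) Rx(roll)).
In Python, from bench import robot gives the robot as it stands. The module is installed in compiled form; this text tells all that it offers.
- The arm moves only by the tool move_arm, never from a script. Its argument "deltas" is one flat list of numbers, 7 for each row, row after row: the turn, a rotation vector about the tool's x, y, z in rad, then the shift along the tool's x, y, z in cm, then the closure, from -1 (fully open) to 1 (shut). A call has 1 to 8 rows; each row is the pose to reach, as a shift and turn from the pose commanded when the call began, along the tool's axes at that moment; what a row does not reach only later rows make up. A row lasts 1/10 s, in which the tool goes at most 50 mm and 8.59 degrees, less where a joint would pass 70% of its speed; a pose out of reach is approached as far as the arm can. A call with a gripper value outside its range is refused whole. The fingers move at their own pace and stop on an object; the grip force is fixed at half the most. Time passes only in rows, so rows that repeat a pose let the fingers close. It gives the time, the measured TCP pose, the force, the opening and the grip force at its end, in the units of the state.
- robot.get_obs(): the state, without advancing time (a new reading comes with each control period).
- robot.snapshot(name): name is "scene" or "top"; returns a dict with "image" (420x560x3 uint8, red, green, blue), "depth" (420x560 float32, m along the optical axis (not along the pixel's ray), 0 where there is no reading), "fov_y" (degrees; the focal length in pixels is half the picture's height over the tangent of half this angle, whatever the lens; pixels are square), "cx", "cy" (the principal point, pixels), "D" ([k1, k2, p1, p2, k3] as OpenCV has them; the pictures are not rectified), "origin" and "orientation" of the camera in the world. Camera axes: x right, y up, looking along -z (the intrinsics and any distortion apply to the point x, -y, -z); pixel columns grow to the right and rows downward; lengths in m; the calibration is good to about 2 mm. A picture is of the moment at which its call begins.
- robot.close_job(): hands the job in; it is judged then, once.
The state is a dict: "time": time; "joint_positions": joint angles; "qvel": joint speeds; "joint_torque": joint torques, N m; "tool_pos": TCP position; "ee_rot": TCP orientation; "wrist_force": force on the tool from outside, world axes, zero at the start; "wrist_torque": the same for the moment, N m; "width": finger opening in m; "finger_force": force on a finger pad.
Only numpy, scipy, OpenCV 4.12 (cv2) and the standard library are available. Lean on these libraries where they do the work, as an engineer would, in place of code of your own. Each camera call takes 0.05 s, during which the arm holds its last target. There are 200 camera calls.

## Working session

There is one attempt and no reset: what is moved stays moved. The work goes in short steps, Python scripts to look and compute and a tool call to move; the robot and the scene stay as the last step left them, time stands still between calls to the robot, and variables do not carry over. Pictures are saved under pics/ and viewed, at most 14 in all, crops included, and the job is handed in when it is done.

Besides the shell and the picture viewer there is one more tool, called after "Emit:" as name(argument=value, ...) on one line, values as JSON. move_arm: Moves the arm, as the interface text tells. Its arguments: {"type":"object","properties":{"deltas":{"type":"array","items":{"type":"number"}}},"required":["deltas"]}

```bash
mkdir -p pics
cat > h.py <<'E'
import numpy as np,cv2
from scipy.spatial.transform import Rotation as Ro
from bench import robot
def snap(n,f=None):
    s=robot.snapshot(n)
    if f: cv2.imwrite('pics/'+f,s['image'][:,:,::-1])
    return s
def Rc(s):
    o=np.array(s['orientation'],float)
    return o if o.shape==(3,3) else Ro.from_euler('xyz',o).as_matrix()
def K(s):
    f=210/np.tan(np.radians(s['fov_y'])/2)
    return np.array([[f,0,s['cx']],[0,f,s['cy']],[0,0,1]])
def rays(s,uv):
    p=cv2.undistortPoints(np.array(uv,float).reshape(-1,1,2),K(s),np.array(s['D'],float)).reshape(-1,2)
    return np.c_[p[:,0],-p[:,1],-np.ones(len(p))]@Rc(s).T
def onz(s,uv,z):
    d=rays(s,uv);o=np.array(s['origin']);return o+d*((z-o[2])/d[:,2])[:,None]
def cloud(s):
    v,u=np.mgrid[:420,:560];d=rays(s,np.c_[u.ravel(),v.ravel()])
    return (np.array(s['origin'])+d*s['depth'].ravel()[:,None]).reshape(420,560,3)
E
python3 - <<'E'
from h import *
for n in('top','scene'):
    s=snap(n,n+'0.png');print(n,s['origin'],s['orientation'],s['fov_y'],s['cx'],s['cy'],s['D'])
o=robot.get_obs();print(o)
E
```

```text
top [ 0.25234315 -0.0370435   1.49352189] [ 0.14504434  0.01158114 -1.56611362] 47.15035746983282 282.2888320034922 211.89980256082657 [-0.06443789  0.          0.          0.          0.        ]
scene [-0.4728768   0.68513995  0.85706846] [ 0.96530112 -0.01568556 -2.2241137 ] 43.23617302019833 282.0561394546559 215.92112655356303 [-0.00307964  0.          0.          0.          0.        ]
{'time': 0.1, 'joint_positions': array([ 1.05689601e+00,  8.78513752e-02,  1.37205447e+00,  3.90540651e-06,
        1.68360118e+00, -1.03125604e-01]), 'qvel': array([-1.27437935e-03, -2.19471602e-03, -1.69016566e-03,  2.57478830e-04,
       -2.98931982e-05, -2.33598295e-03]), 'joint_torque': array([ 2.82453570e-03, -3.41252840e+01, -3.03300011e+01,  7.21794111e-02,
        3.04558757e-02, -1.04024718e-04]), 'tool_pos': array([0.21940456, 0.50381938, 0.20446215]), 'ee_rot': array([-3.13968885e+00, -2.00931577e-04,  2.73081819e+00]), 'wrist_force': array([ 0.01965197,  0.32443   , -0.23673295]), 'wrist_torque': array([0.04180543, 0.01462569, 0.01820193]), 'finger_force': 0.0, 'width': 0.09360667395778018}
```

View pics/top0.png

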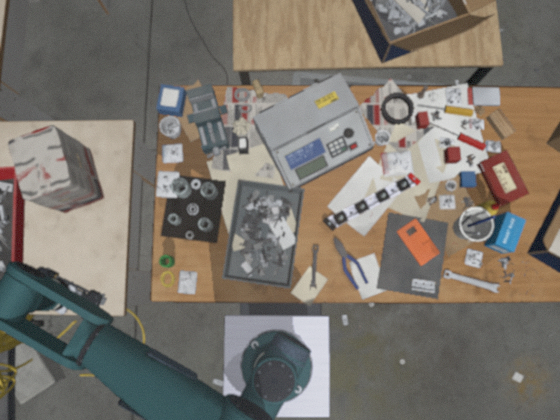

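View pics/scene0.png

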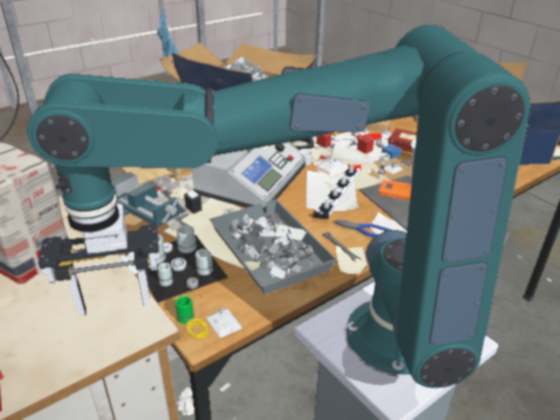

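Run:
```python
import cv2,numpy as np
t=cv2.imread('pics/top0.png');s=cv2.imread('pics/scene0.png')
r=lambda a,k:cv2.resize(a,None,fx=k,fy=k,interpolation=cv2.INTER_CUBIC)
a=r(t[170:250,155:235],5);b=r(t[160:240,315:435],5)[:, :600]
a=cv2.copyMakeBorder(a,0,0,0,0,0)
cv2.imwrite('pics/c_top.png',np.hstack([r(t[172:247,157:232],5),r(t[167:242,320:425],4.0).copy()[:300] if 0 else cv2.copyMakeBorder(r(t[172:232,322:424],4),0,135,0,0,cv2.BORDER_CONSTANT)]))
cv2.imwrite('pics/c_scene.png',np.vstack([r(s[220:330,140:240],3),cv2.copyMakeBorder(r(s[160:225,300:370],4),0,0,0,20,cv2.BORDER_CONSTANT)]) [:,:280] if 0 else np.hstack([r(s[220:330,135:235],4),cv2.copyMakeBorder(r(s[158:224,300:370],5),0,110,0,0,cv2.BORDER_CONSTANT)]))
```

```text
(no output)
```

View pics/c_top.png

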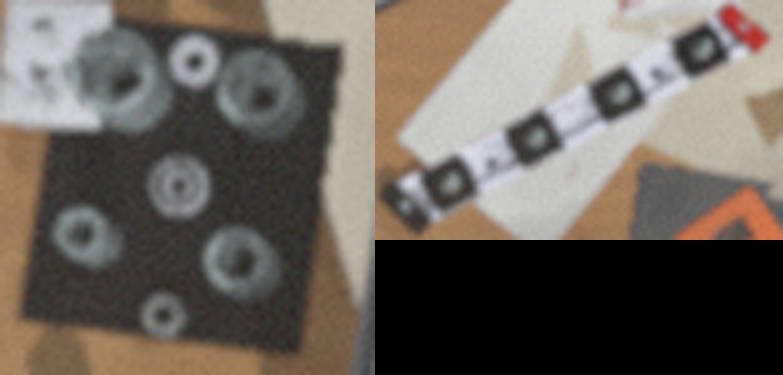

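View pics/c_scene.png

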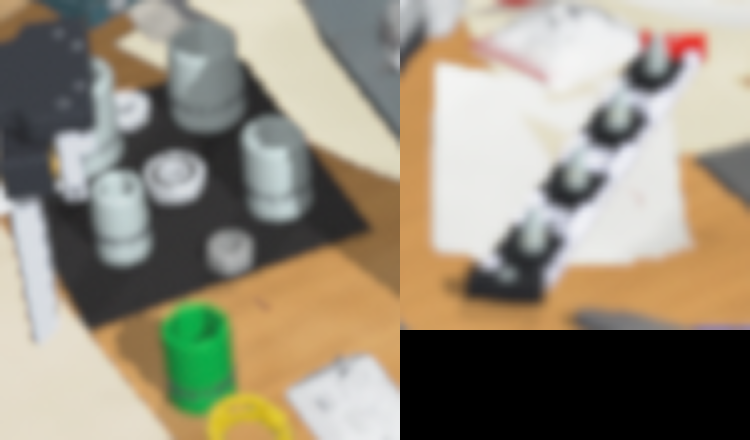

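The top view shows four tall sockets: the largest at about (179,186), the next at (209,190), then (205,224), and the smallest at (173,218). The flat rings between them are clutter. The rail's studs run from (342,217), beside the black stop, to (407,184), beside the red one. Next I refine these with depth.

```bash
cat > meas.py <<'E'
from h import *
from scipy.optimize import least_squares
def circ(P,r):
    f=lambda c:np.hypot(*(P-c).T)-r
    q=least_squares(f,P.mean(0),loss='soft_l1',f_scale=.002);return q.x,np.sqrt(np.median(f(q.x)**2))
E
python3 - <<'E'
from meas import *
t=snap('top');s=snap('scene');ct=cloud(t);cs=cloud(s)
px={38:(179,186.3,54,60),32:(208.6,190,46,56),25:(205,224,38,52),19:(173.4,218.4,30,48)}
for k,(u,v,d,h) in px.items():
    p=onz(t,[(u,v)],h+.003 if 0 else (h+3)/1000)[0]
    print(k,'pix',p.round(4))
    for n,c in(('top',ct),('scene',cs)):
        P=c.reshape(-1,3);m=np.hypot(*(P[:,:2]-p[:2]).T)<d/2000+.012
        Q=P[m&(P[:,2]>.010)];
        top=Q[np.abs(Q[:,2]-(h+3)/1000)<.006]
        q,e=circ(Q[:,:2],d/2000) if len(Q)>5 else (None,0)
        print('  ',n,len(Q),len(top),'zmax',np.percentile(Q[:,2],90).round(4) if len(Q) else 0,'topmean',top[:,:2].mean(0).round(4),'mid',((top.min(0)+top.max(0))/2)[:2].round(4),np.ptp(top,0)[:2].round(3),'allfit',q.round(4),round(e,4))
su=[(322+x/4,172+y/4) for x,y in((452,182),(537,135),(621,92),(704,48))]
su=[(322+(x-375)/4,172+y/4) for x,y in((452,182),(537,135),(621,92),(704,48))]
pt=onz(t,su,.030);print('studs top',pt.round(4),np.linalg.norm(np.diff(pt,axis=0),axis=1))
ss=[(300+(x-400)/5,158+y/5) for x,y in((536,212),(575,160),(617,104),(656,44))]
ps=onz(s,ss,.037);print('studs scene tip',ps.round(4),np.linalg.norm(np.diff(ps,axis=0),axis=1))
for n,c in(('top',ct),('scene',cs)):
    for p in pt:
        P=c.reshape(-1,3);m=np.hypot(*(P[:,:2]-p[:2]).T)<.018
        Q=P[m&(P[:,2]>.022)];print(n,len(Q),Q.mean(0).round(4) if len(Q) else'', np.median(P[m],0).round(4))
# rail mask from top: aluminium/ z between .006 and .02
E
```

```text
38 pix [0.5391 0.2954 0.063 ]
   top 310 117 zmax 0.0652 topmean [0.54   0.2962] mid [0.5405 0.2972] [0.05  0.055] allfit [0.5402 0.2923] 0.0047
   scene 168 43 zmax 0.065 topmean [0.5267 0.2814] mid [0.5292 0.2824] [0.035 0.02 ] allfit [0.539 0.3  ] 0.0012
32 pix [0.5285 0.2051 0.059 ]
   top 208 84 zmax 0.061 topmean [0.532  0.2094] mid [0.5318 0.2093] [0.044 0.046] allfit [0.5299 0.2065] 0.0035
   scene 433 136 zmax 0.0608 topmean [0.5258 0.2123] mid [0.5272 0.2121] [0.046 0.045] allfit [0.5285 0.2113] 0.0019
25 pix [0.4248 0.2139 0.055 ]
   top 144 73 zmax 0.0562 topmean [0.4269 0.2176] mid [0.4281 0.217 ] [0.037 0.037] allfit [0.4267 0.2159] 0.0029
   scene 354 118 zmax 0.0566 topmean [0.4216 0.2212] mid [0.4245 0.2213] [0.044 0.036] allfit [0.4244 0.2198] 0.0017
19 pix [0.442  0.3118 0.051 ]
   top 99 47 zmax 0.053 topmean [0.4443 0.3145] mid [0.4452 0.3151] [0.028 0.028] allfit [0.444  0.3138] 0.0022
   scene 262 95 zmax 0.053 topmean [0.4394 0.3177] mid [0.4407 0.3174] [0.03  0.028] allfit [0.4409 0.3166] 0.0014
studs top [[ 0.4492 -0.2     0.03  ]
 [ 0.4859 -0.266   0.03  ]
 [ 0.5198 -0.3317  0.03  ]
 [ 0.5547 -0.3973  0.03  ]] [0.0754813  0.07392983 0.07433066]
studs scene tip [[ 0.446  -0.1962  0.037 ]
 [ 0.4746 -0.252   0.037 ]
 [ 0.5075 -0.3161  0.037 ]
 [ 0.5476 -0.3868  0.037 ]] [0.06270318 0.07203324 0.08126992]
top 20 [ 0.4499 -0.1989  0.0309] [ 0.4479 -0.1993  0.0149]
top 17 [ 0.4865 -0.2643  0.032 ] [ 0.4848 -0.2644  0.0154]
top 13 [ 0.5217 -0.3297  0.0337] [ 0.5188 -0.3293  0.0147]
top 17 [ 0.5549 -0.3937  0.0325] [ 0.5531 -0.3956  0.0151]
scene 31 [ 0.4473 -0.1943  0.0312] [ 0.4468 -0.1961  0.0149]
scene 27 [ 0.4823 -0.2604  0.0315] [ 0.4821 -0.26    0.0169]
scene 23 [ 0.5176 -0.3262  0.0326] [ 0.5166 -0.3258  0.0174]
scene 25 [ 0.5534 -0.3928  0.0309] [ 0.5515 -0.3929  0.018 ]
```

Emit:
move_arm(deltas=[0,0,0.15,-4,-1,0,-0.2,0,0,0.3,-8,-2.4,1,-0.2,0,0,0.45,-12,-3.6,2,-0.2,0,0,0.6,-16,-4.8,3,-0.2,0,0,0.668,-20,-6,4,-0.2,0,0,0.668,-24,-7.2,5,-0.2,0,0,0.668,-27.96,-8.33,6.5,-0.2,0,0,0.668,-27.96,-8.33,6.5,-0.2])

```text
time: 1.0
tool_pos: [0.4447, 0.3121, 0.1375]
ee_rot: [-3.137, 0.002, 2.057]
wrist_force: [-0.7, 0.2, -0.7]
width: 0.0565
finger_force: 0.0
```

```bash
cat > d.py <<'E'
import sys
from h import *
o=robot.get_obs();R=Ro.from_euler('xyz',o['ee_rot']).as_matrix()
print(o['time'],o['tool_pos'].round(4),o['ee_rot'].round(4),'w',round(o['width'],4),'q6',o['joint_positions'][5].round(2),'F',o['wrist_force'].round(1))
for a in sys.argv[1:]:
    p=np.array([float(x) for x in a.split(',')]);print(a,'cm:',(R.T@(p-o['tool_pos'])*100).round(2))
E
python3 d.py .443,.316,.125 .443,.316,.024
python3 - <<'E'
from h import *
s=snap('top');c=cloud(s);
for n,(u0,u1,v0,v1) in {'scale':(255,372,75,188),'vise':(185,228,80,155),'tray':(228,300,180,285),'raildep':(325,425,170,230),'nuts':(186,204,200,216),'nut2':(190,200,178,190),'nut3':(185,194,230,241)}.items(): print(n,np.percentile(c[v0:v1,u0:u1,2],[50,99]).round(3))
snap('scene','s1.png')
E
```

```text
1.0 [0.4447 0.3121 0.1375] [-3.1371e+00  2.1000e-03  2.0566e+00] w 0.0565 q6 0.02 F [-0.7  0.2 -0.7]
.443,.316,.125 cm: [0.42 0.04 1.25]
.443,.316,.024 cm: [ 0.44  0.09 11.35]
scale [0.076 0.127]
vise [0.022 0.078]
tray [0.015 0.054]
raildep [0.004 0.032]
nuts [0.006 0.021]
nut2 [0.009 0.02 ]
nut3 [0.007 0.054]
```

Emit:
move_arm(deltas=[0,0,0.006,0.42,0.05,1,-0.2,0,0,0.006,0.42,0.05,4,-0.2,0,0,0.006,0.42,0.07,7.5,-0.2,0,0,0.006,0.42,0.08,11.2,-0.2,0,0,0.006,0.42,0.08,11.2,-0.2,0,0,0.006,0.42,0.08,11.2,-0.2,0,0,0.006,0.42,0.08,11.2,1,0,0,0.006,0.42,0.08,11.2,1])

```text
time: 1.9
tool_pos: [0.4429, 0.3216, 0.0313]
ee_rot: [3.136, -0.0, 2.057]
wrist_force: [-0.6, -0.3, 0.5]
width: 0.044
finger_force: 0.0
```

Emit:
move_arm(deltas=[0,0,0,0,0,0,1,0,0,0,0,0,0,1,0,0,0,0,0,0,1])

```text
time: 2.2
tool_pos: [0.4419, 0.3207, 0.0298]
ee_rot: [3.14, -0.0, 2.057]
wrist_force: [-1.7, -0.9, 4.1]
width: 0.0285
finger_force: 29.9
```

```bash
python3 d.py .443,.316,.2 .5555,-.395,.2
```

```text
2.2 [0.4419 0.3207 0.0298] [ 3.1399e+00 -4.0000e-04  2.0566e+00] w 0.0285 q6 0.04 F [-1.7 -0.9  4.1]
.443,.316,.2 cm: [ -0.46  -0.09 -17.02]
.5555,-.395,.2 cm: [-68.58 -23.35 -17.09]
```

Emit:
move_arm(deltas=[0,0,0,0,0,-3,1,0,0,0,0,0,-8,1,0,0,0,0,0,-13,1,0,0,0,-2.5,-0.8,-16,1,0,0,0,-6.8,-2.3,-17,1,0,0,0,-11,-3.8,-17,1,0,0,0,-15.6,-5.35,-17,1,0,0,0,-20,-6.86,-17,1])

```text
time: 3.0
tool_pos: [0.4741, 0.1095, 0.1982]
ee_rot: [3.142, 0.0, 2.057]
wrist_force: [0.6, 0.5, -1.7]
width: 0.0286
finger_force: 29.9
```

Emit:
move_arm(deltas=[0,0,0,-4.5,-1.54,0,1,0,0,0,-9,-3.09,0,1,0,0,0,-13.5,-4.63,0,1,0,0,0,-18,-6.18,0,1,0,0,0,-22.5,-7.72,0,1,0,0,0,-27,-9.26,0,1,0,0,0,-31.5,-10.8,0,1,0,0,0,-35,-12,0,1])

```text
time: 3.8
tool_pos: [0.5312, -0.257, 0.1975]
ee_rot: [-3.141, -0.001, 2.055]
wrist_force: [1.0, -0.3, -1.2]
width: 0.0286
finger_force: 29.9
```

Emit:
move_arm(deltas=[0,0,0,-4.14,-1.42,0,1,0,0,0,-8.3,-2.85,1,1,0,0,0,-11.5,-4,4,1,0,0,0,-13.14,-4.52,8,1,0,0,0,-13.14,-4.52,9.5,1,0,0,0,-13.14,-4.52,9.5,1,0,0,0,-13.14,-4.52,9.5,1,0,0,0,-13.14,-4.52,9.5,1])

```text
time: 4.6
tool_pos: [0.5544, -0.3911, 0.1068]
ee_rot: [3.139, 0.004, 2.058]
wrist_force: [-0.6, 0.1, -0.4]
width: 0.0285
finger_force: 29.9
```

```bash
python3 d.py .5533,-.391,.1
python3 - <<'E'
from h import *
r=lambda a,k:cv2.resize(a,None,fx=k,fy=k,interpolation=cv2.INTER_CUBIC)
t=snap('top')['image'][:,:,::-1];s=snap('scene')['image'][:,:,::-1]
cv2.imwrite('pics/p1.png',np.hstack([r(t[150:240,330:430],4),r(s[130:220,300:400],4)]))
E
```

```text
4.6 [ 0.5544 -0.3911  0.1068] [3.1395 0.0045 2.0582] w 0.0285 q6 -1.19 F [-0.6  0.1 -0.4]
.5533,-.391,.1 cm: [ 0.07 -0.1   0.68]
```

View pics/p1.png

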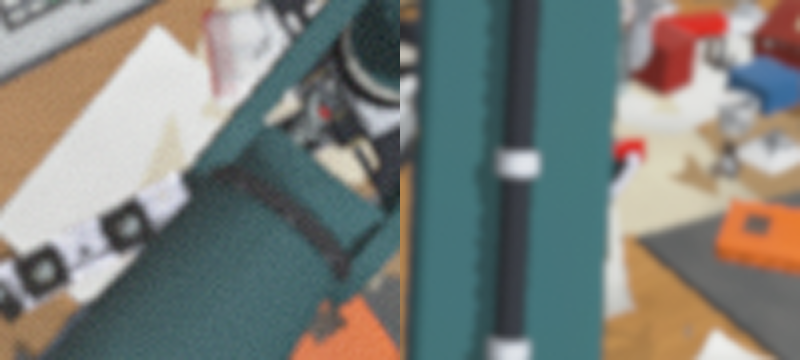

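The arm hides the studs in both views, so I descend by feel.

Emit:
move_arm(deltas=[0,0,0,0.07,-0.1,1,1,0,0,0,0.07,-0.1,2.5,1,0,0,0,0.07,-0.1,3.6,1,0,0,0,0.07,-0.1,3.9,1,0,0,0,0.07,-0.1,4.3,1,0,0,0,0.07,-0.1,4.7,1,0,0,0,0.07,-0.1,4.9,1,0,0,0,0.07,-0.1,4.9,1])

```text
time: 5.5
tool_pos: [0.5518, -0.3913, 0.0543]
ee_rot: [-3.142, -0.0, 2.057]
wrist_force: [0.0, -0.2, -1.9]
width: 0.0285
finger_force: 29.9
```

Emit:
move_arm(deltas=[0,0,0,0,0,0.4,1,0,0,0,0,0,0.8,1,0,0,0,0,0,1.1,1,0,0,0,0,0,1.3,1,0,0,0,0,0,1.3,1])

```text
time: 6.0
tool_pos: [0.5518, -0.3911, 0.041]
ee_rot: [3.142, -0.0, 2.057]
wrist_force: [0.5, -0.3, -2.1]
width: 0.0286
finger_force: 29.9
```

Emit:
move_arm(deltas=[0,0,0,0,0,0.1,1,0,0,0,0,0,0.1,-0.2,0,0,0,0,0,0.1,-0.2,0,0,0,0,0,0.1,-0.2,0,0,0,0,0,-3,-0.3,0,0,0,0,0,-7,-0.36,0,0,0,0,0,-11,-0.36,0,0,0,0,0,-15,-0.36])

```text
time: 6.8
tool_pos: [0.5516, -0.3911, 0.1933]
ee_rot: [3.141, 0.0, 2.057]
wrist_force: [-0.1, -0.7, 0.2]
width: 0.0637
finger_force: 0.0
```

```bash
python3 d.py .426,.219,.19 .426,.219,.12
```

```text
6.8 [ 0.5516 -0.3911  0.1933] [3.1414e+00 3.0000e-04 2.0568e+00] w 0.0637 q6 -1.19 F [-0.1 -0.7  0.2]
.426,.219,.19 cm: [59.81 17.39  0.32]
.426,.219,.12 cm: [59.82 17.39  7.32]
```

Emit:
move_arm(deltas=[0,0,0,4,1.16,0,-0.36,0,0,0,8.5,2.47,0,-0.36,0,0,0,13,3.78,0,-0.36,0,0,0,17.5,5.09,0,-0.36,0,0,0,22,6.4,0,-0.36,0,0,0,26.5,7.7,0,-0.36,0,0,0,31,9.01,0,-0.36,0,0,0,35.5,10.32,0,-0.36])

```text
time: 7.6
tool_pos: [0.4766, -0.0275, 0.1921]
ee_rot: [3.14, 0.001, 2.056]
wrist_force: [0.6, 1.2, -0.2]
width: 0.064
finger_force: 0.0
```

Emit:
move_arm(deltas=[0,0,0,4.5,1.31,0,-0.36,0,0,0,9,2.62,0,-0.36,0,0,0,13.5,3.92,1,-0.36,0,0,0,18,5.24,3,-0.36,0,0,0,22,6.4,5,-0.36,0,0,0,24.32,7.07,7,-0.36,0,0,0,24.32,7.07,8.3,-0.36,0,0,0,24.32,7.07,8.3,-0.36])

```text
time: 8.4
tool_pos: [0.4247, 0.2183, 0.1066]
ee_rot: [-3.137, 0.0, 2.058]
wrist_force: [-0.5, -1.3, 0.0]
width: 0.0639
finger_force: 0.0
```

Emit:
move_arm(deltas=[0,0,0,0,0,0,-0.36,0,0,0,0,0,0,-0.36,0,0,0,0,0,0,-0.36,0,0,0,0,0,0,-0.36,0,0,0,0,0,0,-0.36])

```text
time: 8.9
tool_pos: [0.4266, 0.2186, 0.109]
ee_rot: [3.141, 0.0, 2.056]
wrist_force: [-0.1, 0.5, 1.0]
width: 0.0642
finger_force: 0.0
```

```bash
python3 d.py .426,.219,.12 .426,.219,.026;  python3 - <<'E'
from h import *
r=lambda a,k:cv2.resize(a,None,fx=k,fy=k,interpolation=cv2.INTER_CUBIC)
t=snap('top')['image'][:,:,::-1];s=snap('scene')['image'][:,:,::-1]
cv2.imwrite('pics/p2.png',np.hstack([r(t[150:240,330:430],4),r(s[130:220,300:400],4)]))
E
```

```text
8.9 [0.4266 0.2186 0.109 ] [3.1406 0.     2.0559] w 0.0642 q6 -0.13 F [-0.1  0.5  1. ]
.426,.219,.12 cm: [ 0.06 -0.03 -1.1 ]
.426,.219,.026 cm: [ 0.06 -0.04  8.3 ]
```

View pics/p2.png

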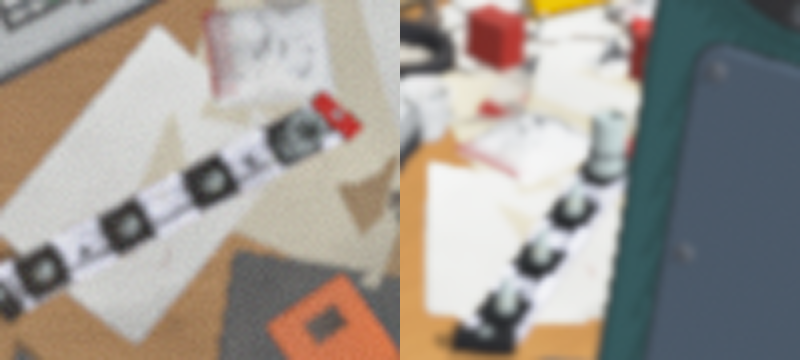

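The socket_19 is on its stud next to the red stop, at top-crop (302,132). Next is socket_25.

Emit:
move_arm(deltas=[0,0,0,0.06,-0.04,3,-0.36,0,0,0,0.06,-0.04,6,-0.36,0,0,0,0.06,-0.04,8.1,-0.36,0,0,0,0.06,-0.04,8.1,-0.36,0,0,0,0.06,-0.04,8.1,-0.36,0,0,0,0.06,-0.04,8.1,1,0,0,0,0.06,-0.04,8.1,1,0,0,0,0.06,-0.04,8.1,1])

```text
time: 9.8
tool_pos: [0.4264, 0.2196, 0.0288]
ee_rot: [3.139, 0.0, 2.057]
wrist_force: [0.0, -0.8, 0.3]
width: 0.0435
finger_force: 0.0
```

Emit:
move_arm(deltas=[0,0,0,0,0,0,1,0,0,0,0,0,0,1,0,0,0,0,0,0,1])

```text
time: 10.1
tool_pos: [0.4259, 0.2194, 0.0283]
ee_rot: [3.14, 0.0, 2.057]
wrist_force: [-1.9, -1.3, 5.1]
width: 0.0362
finger_force: 30.0
```

```bash
python3 d.py .5205,-.3297,.19
```

```text
10.1 [0.4259 0.2194 0.0283] [3.1405e+00 2.0000e-04 2.0568e+00] w 0.0362 q6 -0.13 F [-1.9 -1.3  5.1]
.5205,-.3297,.19 cm: [-52.97 -17.27 -16.18]
```

Emit:
move_arm(deltas=[0,0,0,0,0,-3,1,0,0,0,0,0,-8,1,0,0,0,0,0,-12.5,1,0,0,0,-2.5,-0.82,-15.5,1,0,0,0,-6.8,-2.22,-16,1,0,0,0,-11,-3.6,-16,1,0,0,0,-15.5,-5.05,-16,1,0,0,0,-20,-6.52,-16,1])

```text
time: 10.9
tool_pos: [0.4608, 0.0105, 0.1863]
ee_rot: [-3.141, -0.001, 2.058]
wrist_force: [1.6, 0.1, -1.9]
width: 0.0367
finger_force: 30.0
```

Emit:
move_arm(deltas=[0,0,0,-4.5,-1.47,0,1,0,0,0,-9,-2.94,0,1,0,0,0,-13.5,-4.4,0,1,0,0,0,-18,-5.87,0,1,0,0,0,-22.5,-7.33,0,1,0,0,0,-26.5,-8.64,0,1,0,0,0,-30,-9.78,1,1,0,0,0,-32.97,-10.75,3,1])

```text
time: 11.7
tool_pos: [0.5207, -0.3325, 0.1573]
ee_rot: [3.141, 0.002, 2.055]
wrist_force: [0.8, 0.5, -2.4]
width: 0.0366
finger_force: 30.0
```

Emit:
move_arm(deltas=[0,0,0,0,0,3,1,0,0,0,0,0,6,1,0,0,0,0,0,6,1,0,0,0,0,0,6,1,0,0,0,0,0,6,1,0,0,0,0,0,6,1])

```text
time: 12.3
tool_pos: [0.5215, -0.3303, 0.1]
ee_rot: [3.14, 0.004, 2.057]
wrist_force: [0.9, -0.6, -2.2]
width: 0.0362
finger_force: 30.0
```

```bash
python3 d.py .5205,-.3297,.052 .5205,-.3297,.039
```

```text
12.3 [ 0.5215 -0.3303  0.1   ] [3.1397 0.004  2.0572] w 0.0362 q6 -1.14 F [ 0.9 -0.6 -2.2]
.5205,-.3297,.052 cm: [ 0.12 -0.06  4.8 ]
.5205,-.3297,.039 cm: [ 0.13 -0.07  6.1 ]
```

Emit:
move_arm(deltas=[0,0,0,0.1,-0.06,1.5,1,0,0,0,0.1,-0.06,3,1,0,0,0,0.1,-0.06,3.4,1,0,0,0,0.1,-0.06,3.8,1,0,0,0,0.1,-0.06,4.2,1,0,0,0,0.1,-0.06,4.6,1,0,0,0,0.1,-0.06,4.6,1])

```text
time: 13.0
tool_pos: [0.519, -0.329, 0.0509]
ee_rot: [-3.141, -0.001, 2.057]
wrist_force: [0.6, 0.5, -2.5]
width: 0.0365
finger_force: 30.0
```

Target z is 0.0385. I lower another 1.2 cm, then release and lift.

Emit:
move_arm(deltas=[0,0,0,0,0,0.4,1,0,0,0,0,0,0.8,1,0,0,0,0,0,1.15,1,0,0,0,0,0,1.15,1])

```text
time: 13.4
tool_pos: [0.5188, -0.3288, 0.0391]
ee_rot: [-3.141, -0.001, 2.057]
wrist_force: [-0.3, 1.1, -2.8]
width: 0.0363
finger_force: 30.0
```

Emit:
move_arm(deltas=[0,0,0,0,0,0,-0.36,0,0,0,0,0,0,-0.36,0,0,0,0,0,0,-0.36,0,0,0,0,0,-3,-0.4,0,0,0,0,0,-7,-0.53,0,0,0,0,0,-11,-0.53,0,0,0,0,0,-15,-0.53,0,0,0,0,0,-15,-0.53])

```text
time: 14.2
tool_pos: [0.5221, -0.3314, 0.1991]
ee_rot: [3.135, 0.014, 2.057]
wrist_force: [-0.4, -0.8, 0.7]
width: 0.0718
finger_force: 0.0
```

```bash
python3 d.py .530,.210,.12
```

```text
14.2 [ 0.5221 -0.3314  0.1991] [3.135  0.0142 2.0568] w 0.0718 q6 -1.14 F [-0.4 -0.8  0.7]
.530,.210,.12 cm: [47.61 25.93  7.41]
```

Emit:
move_arm(deltas=[0,0,0,4,2.22,0,-0.53,0,0,0,8,4.44,0,-0.53,0,0,0,12,6.65,0,-0.53,0,0,0,16,8.87,0,-0.53,0,0,0,20,11.09,0,-0.53,0,0,0,24,13.3,0,-0.53,0,0,0,28,15.52,0,-0.53,0,0,0,32,17.74,0,-0.53])

```text
time: 15.0
tool_pos: [0.5262, 0.0384, 0.1898]
ee_rot: [3.141, 0.0, 2.057]
wrist_force: [1.1, -0.6, 0.5]
width: 0.0717
finger_force: 0.0
```

Emit:
move_arm(deltas=[0,0,0,4,2.22,1,-0.53,0,0,0,8,4.43,3,-0.53,0,0,0,12,6.65,5,-0.53,0,0,0,15.15,8.4,7.5,-0.53,0,0,0,15.15,8.4,7.5,-0.53,0,0,0,15.15,8.4,7.5,-0.53,0,0,0,15.15,8.4,7.5,-0.53,0,0,0,15.15,8.4,7.5,-0.53])

```text
time: 15.8
tool_pos: [0.5311, 0.2087, 0.1165]
ee_rot: [3.139, 0.001, 2.055]
wrist_force: [-0.5, 0.3, 0.9]
width: 0.072
finger_force: 0.0
```

Emit:
move_arm(deltas=[0,0,0,0,0,0,-0.53,0,0,0,0,0,0,-0.53])

```text
time: 16.0
tool_pos: [0.5307, 0.209, 0.1158]
ee_rot: [3.14, 0.0, 2.055]
wrist_force: [-0.1, 0.5, -0.5]
width: 0.0721
finger_force: 0.0
```

```bash
python3 d.py .530,.210,.028
python3 - <<'E'
from h import *
r=lambda a,k:cv2.resize(a,None,fx=k,fy=k,interpolation=cv2.INTER_CUBIC)
t=snap('top')['image'][:,:,::-1];s=snap('scene')['image'][:,:,::-1]
cv2.imwrite('pics/p3.png',np.hstack([r(t[150:240,330:430],4),r(s[130:220,300:400],4)]))
E
```

```text
16.0 [0.5307 0.209  0.1158] [3.1401e+00 3.0000e-04 2.0553e+00] w 0.0721 q6 -0.21 F [-0.1  0.5 -0.5]
.530,.210,.028 cm: [ 0.12 -0.03  8.78]
```

View pics/p3.png

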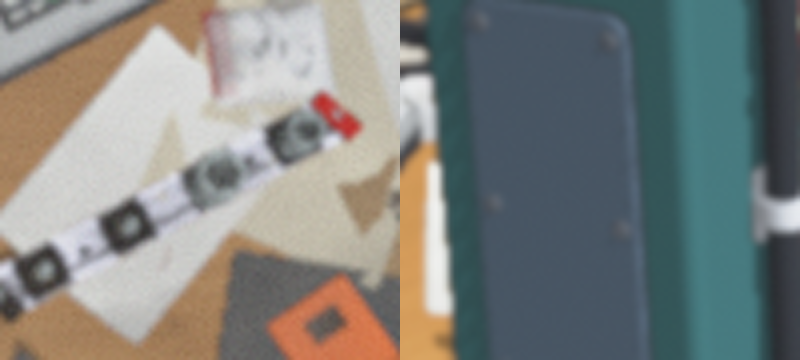

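The first two sockets are on their studs, at top-crop (302,132) and (218,180). Next is socket_32.

Emit:
move_arm(deltas=[0,0,0,0.12,-0.03,3,-0.53,0,0,0,0.12,-0.03,6,-0.53,0,0,0,0.12,-0.03,8.7,-0.53,0,0,0,0.12,-0.03,8.7,-0.53,0,0,0,0.12,-0.03,8.7,-0.53,0,0,0,0.12,-0.03,8.7,1,0,0,0,0.12,-0.03,8.7,1,0,0,0,0.12,-0.03,8.7,1])

```text
time: 16.9
tool_pos: [0.5303, 0.2111, 0.0297]
ee_rot: [3.139, 0.001, 2.057]
wrist_force: [-0.0, -1.1, -0.6]
width: 0.0514
finger_force: 0.0
```

Emit:
move_arm(deltas=[0,0,0,0,0,0,1,0,0,0,0,0,0,1,0,0,0,0,0,0,1])

```text
time: 17.2
tool_pos: [0.5299, 0.2109, 0.0292]
ee_rot: [3.14, 0.0, 2.057]
wrist_force: [-0.8, -0.8, 5.5]
width: 0.046
finger_force: 30.0
```

```bash
python3 d.py .4855,-.264,.19
```

```text
17.2 [0.5299 0.2109 0.0292] [3.1398e+00 4.0000e-04 2.0568e+00] w 0.046 q6 -0.21 F [-0.8 -0.8  5.5]
.4855,-.264,.19 cm: [-39.92 -26.09 -16.11]
```

Emit:
move_arm(deltas=[0,0,0,0,0,-3,1,0,0,0,0,0,-8,1,0,0,0,0,0,-12.5,1,0,0,0,-2,-1.3,-15.5,1,0,0,0,-5.5,-3.6,-16,1,0,0,0,-9,-5.88,-16,1,0,0,0,-12.8,-8.37,-16,1,0,0,0,-16.5,-10.78,-16,1])

```text
time: 18.0
tool_pos: [0.5101, 0.0131, 0.1868]
ee_rot: [-3.14, -0.001, 2.057]
wrist_force: [-0.2, -0.5, -3.2]
width: 0.0461
finger_force: 30.0
```

Emit:
move_arm(deltas=[0,0,0,-3.8,-2.48,0,1,0,0,0,-7.6,-4.97,0,1,0,0,0,-11.4,-7.45,0,1,0,0,0,-15.2,-9.94,0,1,0,0,0,-19,-12.42,0,1,0,0,0,-22,-14.4,0,1,0,0,0,-23.4,-15.3,3,1,0,0,0,-23.4,-15.3,6,1])

```text
time: 18.8
tool_pos: [0.4847, -0.2669, 0.1269]
ee_rot: [-3.142, 0.002, 2.053]
wrist_force: [-0.1, 0.5, -2.5]
width: 0.0462
finger_force: 30.0
```

Emit:
move_arm(deltas=[0,0,0,0,0,2.5,1,0,0,0,0,0,2.5,1,0,0,0,0,0,2.5,1,0,0,0,0,0,2.5,1,0,0,0,0,0,2.5,1])

```text
time: 19.3
tool_pos: [0.4862, -0.2643, 0.105]
ee_rot: [3.14, 0.003, 2.057]
wrist_force: [0.4, -0.8, -2.3]
width: 0.0454
finger_force: 30.0
```

```bash
python3 d.py .4855,-.264,.0392
```

```text
19.3 [ 0.4862 -0.2643  0.105 ] [3.1398 0.0032 2.0572] w 0.0454 q6 -1.09 F [ 0.4 -0.8 -2.3]
.4855,-.264,.0392 cm: [ 0.08 -0.06  6.58]
```

Emit:
move_arm(deltas=[0,0,0,0.04,0.02,2,1,0,0,0,0.04,0.02,3.5,1,0,0,0,0.04,0.02,4,1,0,0,0,0.04,0.02,4.4,1,0,0,0,0.04,0.02,4.8,1,0,0,0,0.04,0.02,5.1,1,0,0,0,0.04,0.02,5.1,1])

```text
time: 20.0
tool_pos: [0.485, -0.2634, 0.0518]
ee_rot: [-3.142, -0.0, 2.057]
wrist_force: [0.2, -0.1, -3.0]
width: 0.046
finger_force: 30.0
```

Emit:
move_arm(deltas=[0,0,0,0,0,0.4,1,0,0,0,0,0,0.8,1,0,0,0,0,0,1.2,1,0,0,0,0,0,1.2,1])

```text
time: 20.4
tool_pos: [0.4849, -0.2633, 0.0396]
ee_rot: [-3.141, -0.0, 2.057]
wrist_force: [0.2, 0.0, -1.8]
width: 0.0458
finger_force: 30.0
```

Emit:
move_arm(deltas=[0,0,0,0,0,0,-0.53,0,0,0,0,0,0,-0.53,0,0,0,0,0,0,-0.53,0,0,0,0,0,-3,-0.6,0,0,0,0,0,-7,-0.7,0,0,0,0,0,-11,-0.7,0,0,0,0,0,-15,-0.7,0,0,0,0,0,-15,-0.7])

```text
time: 21.2
tool_pos: [0.488, -0.2654, 0.1981]
ee_rot: [3.135, 0.013, 2.057]
wrist_force: [0.8, 0.4, 0.7]
width: 0.0798
finger_force: 0.0
```

```bash
python3 d.py
```

```text
21.2 [ 0.488  -0.2654  0.1981] [3.1348 0.0128 2.0568] w 0.0798 q6 -1.09 F [0.8 0.4 0.7]
```

Emit:
move_arm(deltas=[0,0,0,3.8,2.5,0,-0.7,0,0,0,7.6,5.01,0,-0.7,0,0,0,11.4,7.51,0,-0.7,0,0,0,15.2,10.02,0,-0.7,0,0,0,19,12.52,0,-0.7,0,0,0,22.8,15.02,0,-0.7,0,0,0,26.6,17.53,0,-0.7,0,0,0,30.4,20.03,0,-0.7])

```text
time: 22.0
tool_pos: [0.5198, 0.1008, 0.1894]
ee_rot: [-3.141, -0.0, 2.057]
wrist_force: [-0.1, -0.3, 0.5]
width: 0.0799
finger_force: 0.0
```

Emit:
move_arm(deltas=[0,0,0,3.8,2.5,0,-0.7,0,0,0,7.6,5.01,1,-0.7,0,0,0,11.4,7.51,3,-0.7,0,0,0,14.8,9.75,5,-0.7,0,0,0,16.69,11,7.5,-0.7,0,0,0,16.69,11,7.5,-0.7,0,0,0,16.69,11,7.5,-0.7,0,0,0,16.69,11,7.5,-0.7])

```text
time: 22.8
tool_pos: [0.5402, 0.297, 0.1164]
ee_rot: [3.14, 0.001, 2.056]
wrist_force: [0.8, 0.0, 1.2]
width: 0.0798
finger_force: 0.0
```

Emit:
move_arm(deltas=[0,0,0,0,0,0,-0.7,0,0,0,0,0,0,-0.7,0,0,0,0,0,0,-0.7])

```text
time: 23.1
tool_pos: [0.54, 0.2973, 0.1161]
ee_rot: [3.14, 0.0, 2.056]
wrist_force: [-0.2, 0.2, 0.8]
width: 0.0801
finger_force: 0.0
```

```bash
python3 d.py .5395,.298,.03
python3 - <<'E'
from h import *
r=lambda a,k:cv2.resize(a,None,fx=k,fy=k,interpolation=cv2.INTER_CUBIC)
t=snap('top')['image'][:,:,::-1];s=snap('scene')['image'][:,:,::-1]
cv2.imwrite('pics/p4.png',np.hstack([r(t[150:240,330:430],4),r(s[170:260,140:240],4)]))
E
```

```text
23.1 [0.54   0.2973 0.1161] [3.1398e+00 1.0000e-04 2.0556e+00] w 0.0801 q6 -0.07 F [-0.2  0.2  0.8]
.5395,.298,.03 cm: [ 0.09 -0.03  8.61]
```

View pics/p4.png

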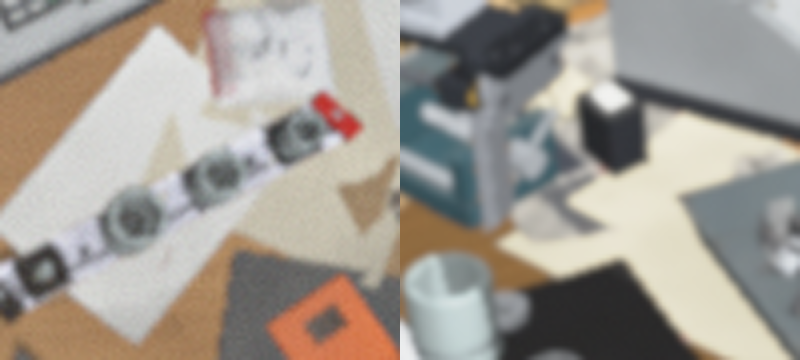

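Three sockets are seated, the third at top-crop (130,218). Next is socket_38.

Emit:
move_arm(deltas=[0,0,0,0.04,-0.03,3,-0.7,0,0,0,0.04,-0.03,6,-0.7,0,0,0,0.04,-0.03,8.6,-0.7,0,0,0,0.04,-0.03,8.6,-0.7,0,0,0,0.04,-0.03,8.6,-0.7,0,0,0,0.04,-0.03,8.6,1,0,0,0,0.04,-0.03,8.6,1,0,0,0,0.04,-0.03,8.6,1])

```text
time: 24.0
tool_pos: [0.54, 0.2986, 0.0308]
ee_rot: [3.138, 0.0, 2.057]
wrist_force: [-0.1, -0.3, 0.1]
width: 0.059
finger_force: 0.0
```

Emit:
move_arm(deltas=[0,0,0,0,0,0,1,0,0,0,0,0,0,1,0,0,0,0,0,0,1])

```text
time: 24.3
tool_pos: [0.5397, 0.2984, 0.0303]
ee_rot: [3.14, 0.0, 2.057]
wrist_force: [-0.6, -0.5, 5.0]
width: 0.0539
finger_force: 30.0
```

```bash
python3 d.py .45,-.198,.19
```

```text
24.3 [0.5397 0.2984 0.0303] [3.1396e+00 1.0000e-04 2.0567e+00] w 0.0539 q6 -0.07 F [-0.6 -0.5  5. ]
.45,-.198,.19 cm: [-39.71 -31.08 -16.03]
```

Bottom is TCP − 0.0273, so the final TCP z is about 0.0403.

Emit:
move_arm(deltas=[0,0,0,0,0,-3,1,0,0,0,0,0,-8,1,0,0,0,0,0,-12.5,1,0,0,0,-2,-1.57,-15.5,1,0,0,0,-5.2,-4.07,-16,1,0,0,0,-8.6,-6.73,-16,1,0,0,0,-12,-9.4,-16,1,0,0,0,-15.4,-12.05,-16,1])

```text
time: 25.1
tool_pos: [0.5026, 0.1041, 0.1865]
ee_rot: [-3.138, -0.002, 2.058]
wrist_force: [1.0, -0.5, -4.9]
width: 0.0538
finger_force: 30.0
```

Emit:
move_arm(deltas=[0,0,0,-3.5,-2.74,0,1,0,0,0,-7,-5.48,0,1,0,0,0,-10.5,-8.22,0,1,0,0,0,-14,-10.96,0,1,0,0,0,-17.5,-13.7,0,1,0,0,0,-21,-16.45,0,1,0,0,0,-23.5,-18.4,1,1,0,0,0,-24.3,-19.03,4,1])

```text
time: 25.9
tool_pos: [0.4499, -0.2021, 0.1498]
ee_rot: [3.14, 0.005, 2.053]
wrist_force: [1.3, 1.4, -4.3]
width: 0.0538
finger_force: 30.0
```

Emit:
move_arm(deltas=[0,0,0,0,0,3,1,0,0,0,0,0,4.5,1,0,0,0,0,0,4.5,1,0,0,0,0,0,4.5,1,0,0,0,0,0,4.5,1,0,0,0,0,0,4.5,1])

```text
time: 26.5
tool_pos: [0.4505, -0.1984, 0.1054]
ee_rot: [3.14, 0.002, 2.057]
wrist_force: [0.3, -0.4, -5.6]
width: 0.0536
finger_force: 30.0
```

```bash
python3 d.py .45,-.198,.0403
```

```text
26.5 [ 0.4505 -0.1984  0.1054] [3.1402e+00 2.2000e-03 2.0571e+00] w 0.0536 q6 -1.02 F [ 0.3 -0.4 -5.6]
.45,-.198,.0403 cm: [ 0.07 -0.03  6.51]
```

Emit:
move_arm(deltas=[0,0,0,0.04,0.02,2,1,0,0,0,0.04,0.02,3.5,1,0,0,0,0.04,0.02,4,1,0,0,0,0.04,0.02,4.4,1,0,0,0,0.04,0.02,4.8,1,0,0,0,0.04,0.02,5.1,1,0,0,0,0.04,0.02,5.1,1])

```text
time: 27.2
tool_pos: [0.4497, -0.1977, 0.053]
ee_rot: [3.141, 0.0, 2.057]
wrist_force: [-0.7, 0.8, -5.1]
width: 0.054
finger_force: 30.0
```

Emit:
move_arm(deltas=[0,0,0,0,0,0.4,1,0,0,0,0,0,0.8,1,0,0,0,0,0,1.22,1,0,0,0,0,0,1.22,1])

```text
time: 27.6
tool_pos: [0.4494, -0.1976, 0.0403]
ee_rot: [-3.141, -0.001, 2.057]
wrist_force: [0.6, -0.3, -5.4]
width: 0.0534
finger_force: 30.0
```

Emit:
move_arm(deltas=[0,0,0,0,0,0,-0.7,0,0,0,0,0,0,-0.7,0,0,0,0,0,0,-0.7,0,0,0,0,0,-3,-0.8,0,0,0,0,0,-7,-0.8,0,0,0,0,0,-11,-0.8,0,0,0,0,0,-15,-0.8,0,0,0,0,0,-15,-0.8])

```text
time: 28.4
tool_pos: [0.4529, -0.1995, 0.1988]
ee_rot: [3.134, 0.012, 2.057]
wrist_force: [-0.5, 1.1, 0.8]
width: 0.0846
finger_force: 0.0
```

Emit:
move_arm(deltas=[0,0,0,4,2,0,-0.8,0,0,0,8,4,0,-0.8,0,0,0,12,6,0,-0.8,0,0,0,16,8,0,-0.8,0,0,0,20,10,0,-0.8,0,0,0,24,12,0,-0.8,0,0,0,28,14,0,-0.8,0,0,0,32,16,0,-0.8])

```text
time: 29.2
tool_pos: [0.4412, 0.1618, 0.1906]
ee_rot: [3.141, 0.0, 2.057]
wrist_force: [0.4, -0.7, 0.6]
width: 0.0844
finger_force: 0.0
```

Emit:
move_arm(deltas=[0,0,0,4,2,0,-0.8,0,0,0,8,2,0,-0.8,0,0,0,8,2,0,-0.8,0,0,0,8,2,0,-0.8,0,0,0,8,2,0,-0.8,0,0,0,8,2,0,-0.8])

```text
time: 29.8
tool_pos: [0.4224, 0.239, 0.1908]
ee_rot: [3.142, 0.0, 2.055]
wrist_force: [0.2, 0.0, 0.3]
width: 0.0846
finger_force: 0.0
```

```bash
python3 d.py
python3 - <<'E'
from h import *
r=lambda a,k:cv2.resize(a,None,fx=k,fy=k,interpolation=cv2.INTER_CUBIC)
S=snap('top');t=S['image'][:,:,::-1];s=snap('scene')['image'][:,:,::-1]
cv2.imwrite('pics/p5.png',np.hstack([r(t[150:240,330:430],4),r(s[130:220,300:400],4)]))
P=cloud(S).reshape(-1,3)
for p,z in(((.5555,-.395),61),((.5205,-.3297),65),((.4855,-.264),69),((.45,-.198),73)):
    Q=P[np.hypot(*(P[:,:2]-p).T)<.03];T=Q[Q[:,2]>z/1000-.012];print(z,len(T),np.percentile(T[:,2],[50,90]).round(4) if len(T) else '',((T.min(0)+T.max(0))/2)[:2].round(4))
E
```

```text
29.8 [0.4224 0.239  0.1908] [3.1415e+00 3.0000e-04 2.0547e+00] w 0.0846 q6 -0.09 F [0.2 0.  0.3]
61 60 [0.0593 0.0644] [ 0.5535 -0.3961]
65 76 [0.0637 0.0687] [ 0.5205 -0.3288]
69 107 [0.0693 0.0729] [ 0.4878 -0.2661]
73 136 [0.0737 0.0769] [ 0.4519 -0.199 ]
```

View pics/p5.png

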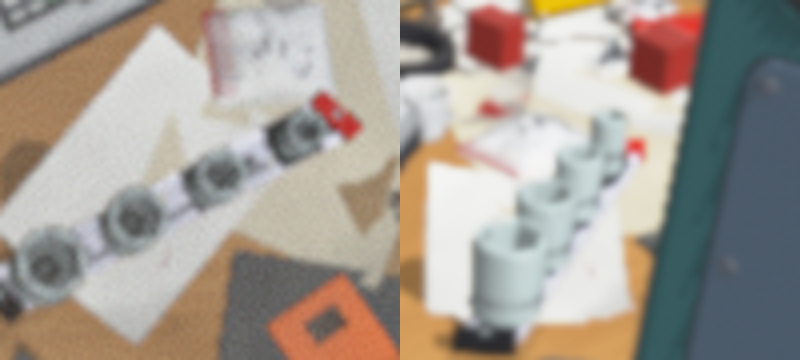

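All four sockets stand in order on the rail, and their measured top heights match being fully seated.

```bash
python3 -c "from bench import robot; print(robot.close_job())"
```

```text
the job is handed in; nothing more can be done
None
```

All four sockets are back on the rail in size order, smallest beside the red stop and largest beside the black, seated upright and released; I handed the job in at about 30 s, and the hand-in call reported no verdict.

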